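Load the plaque and set the depth stop of the stamping press

ROBOT

A 6-joint arm with a two-finger parallel gripper is mounted at the origin on the work surface. World frame = base frame: x ahead of the robot, y to its left, z up, the work surface at z = 0. Lengths are in m, angles in degrees, forces in N, time in s.
With the tool pointing down it reaches from about 0.25 to 0.725 m from the base axis. Payload 9.7 kg.
Tool frame: the origin (TCP) lies midway between the tips of the shut fingers; the grasp point (between the pads) lies bot.hold_point_z behind it (bot.hold_point_z is the distance from the TCP to the grasp point, in m); z points along the fingers, y is the line along which they close (so a half turn about z gives the same grasp; the last joint's range is limited). The gripper opens to 85 mm and grips with 20 to 120 N. Pads are 22 mm wide; open, the fingers measure 114 mm over their backs; the gripper's body (76 mm by 85 mm) begins 54 mm behind the grasp point. The pads swing forward as they close: fully open they stand 13 mm farther back than shut.
Start: joints at [-74.771, 4.979, 10.078, 95.1, 0, 90], TCP at [0.144, -0.531, 0.231] pointing down, gripper open.
Joint ranges: [-179.16, 179.16], [-48.56, 103.87], [-65.8, 70.77], [-126.05, 130.52], [-82.76, 87.17], [-180, 180]. Speed limits (degrees/s): [127.2, 127.2, 147.25, 180, 180, 180].

INTERFACE

Orientations are given as [roll, pitch, yaw] about the fixed x, y, z axes, in that order (R = Rz(yaw) Ry(pitch) Rx(roll)).
In Python, from workcell import bot, camera, camera_model, ticket gives the robot as it stands.
- The arm moves only by the tool send_rows, never from a script. Its argument "targets" is text: rows parted by semicolons, each of 5 numbers parted by spaces: the shift along the tool's x, y, z in mm, then the turn about the tool's z in degrees, then the closure in counts, from 0 (fully open) to 255 (shut). A call has 1 to 20 rows; each row is the pose to reach, as a shift and turn from the pose commanded when the call began, along the tool's axes at that moment; what a row does not reach only later rows make up. A row lasts 1/8 s, in which the tool goes at most 62.5 mm and 10.7 degrees, less where a joint would pass 70% of its speed; a pose out of reach is approached as far as the arm can. A call with a gripper value outside its range is refused whole. The fingers move at their own pace and stop on an object; "newtons" is the grip in N (left out, the last holds). Time passes only in rows, so rows that repeat a pose let the fingers close. It gives the time, the measured TCP pose, the force, the opening and the grip force at its end, in the units of the state.
- bot.get_obs(): the state, without advancing time (a new reading comes with each control period).
- camera(name): name is "side" or "top"; returns the picture (400x640x3 uint8, blue, green, red); there is no depth.
- camera_model(name): a dict with "K" (3x3 intrinsics, pixels), "dist_coeffs" ([k1, k2, p1, p2, k3] as OpenCV has them; the pictures are not rectified), "pose" (4x4, takes a point from camera to world coordinates). Camera axes: x right, y down, z forward; pixel columns grow to the right and rows downward; lengths in m; the calibration is good to about 2 mm. A picture is of the moment at which its call begins. camera_model takes no time and is no camera call.
- ticket.job_done(): hands the job in; it is judged then, once.
The state is a dict: "time": time; "q": joint angles; "qd": joint speeds; "joint_efforts": joint torques, N m; "ee_pos": TCP position; "tcp_rot": TCP orientation; "wrist_force": force on the tool from outside, world axes, zero at the start; "torque": the same for the moment, N m; "opening": finger opening in m; "grasp_force": force on a finger pad.
Only numpy, scipy, OpenCV 4.12 (cv2) and the standard library are available. Lean on these libraries where they do the work, as an engineer would, in place of code of your own. Each camera call takes 0.05 s, during which the arm holds its last target. There are 200 camera calls.

TASK

Load the wooden plaque into the stamping press: push it flat along the bench, in under the stamp, centred, until its end sits flush against the press's steel stop bar. Then set the depth stop: screw the knurled nut on top of the press down (clockwise) until it bottoms out, back it off a quarter turn, and finish while still gripping the nut at that setting, so that a colleague can nip up its locking screw. Leave the plaque home and do not disturb the other things on the bench.

Things in the scene. Friction and masses are not known exactly. Their poses are not given: they have to be found in the camera images.
- press: green cast-iron hand stamping press, bolted down. Origin: on the bench top right under the stamp and the nut, which share one upright axis. x axis: level, towards the back of the press (stop bar, then foot and column, to x = 245, 65 either side); z up. The work slides in on the bare bench top along +x. A lever with a black ball lies along the -y side, 55 out, up to 210 high
- stop_face (a point): middle of the face of the press's steel stop bar, at bench height, 70 from the press's origin along its x axis. The bar is 130 wide and 26 high, square across the press's x axis
- stamp (a point): centre of the underside of the brass stamp, 42 dia., fixed 20.5 above the bench, on the press's axis. The head of the press above it reaches from x = -52 to 165 and 31 to either side (press frame), 105 to 175 high; a boss of 40 dia. on its top rises to 190, and the nut bottoms on that
- stop_nut (a joint): angle of the knurled stop nut, rad. 0: bottomed on the boss (hard stop); grows as it is unscrewed, anticlockwise from above; clockwise screws it down. Starts engaged on the thread, 2 to 4.5 rad up. Pitch 4 mm a turn (sinks 0.64 mm per rad). Turns against a steady friction of about 0.12 N m and stays where it is left; the threaded ram does not turn with it
- nut_grip (a point): centre of the nut's knurled grip, on its axis, 21 above its underside (211 above the bench when bottomed). Steel nut 32 tall: plain collar, 40 dia., 10 tall, with a brass locking screw; above it the knurled part, 44 dia., 22 tall, white index line on top. The threaded ram end, 20 dia., stands through it to 240 above the bench. Free all round and above. Turns with the nut
- plaque: pale wooden plaque with a dark burnt tree drawing, 220 long (x) by 140 wide (y) by 18 thick, 0.2 to 0.5 kg, loose on the bench in front of the press. Origin: centre of its underside. Its x axis points roughly along the press's; its +x end (at 110) goes against the stop bar, so that home its origin is at x = -40 in the press's frame
- pen: bystander: blue ball pen, 120 long, 12 thick. Origin: on the bench, at or near its middle
- hex_key: bystander: small dark L-shaped hex key, 108 by 31, 6 thick. Origin: on the bench, at or near its middle
- burner: bystander: light-blue cordless wood-burning pen, 205 long, 32 thick at its collar. Origin: on the bench, at or near its middle
- glue: bystander: yellow glue bottle with orange cap, 56 in diameter, 150 tall, standing. Origin: on the bench, at or near its middle
- sand_block: bystander: cork sanding block, 110 x 65 x 34. Origin: on the bench, at or near its middle
- done_stack: bystander: two finished plaques in a stack, about 235 x 155 x 37. Origin: on the bench, at or near its middle
- pencil_cup: bystander: blue ceramic cup of pencils, 72 in diameter, cup 95 tall, pencils reach 175. Origin: on the bench, at or near its middle

How it is judged:
By the outcome, as a careful person would: the job done as asked, in the order asked, and still so for the second after the job is handed in, while the arm keeps its last pose, push and grip.
It also fails if it takes over 61 s, if anything falls off the work surface, if the arm or the gripper's body presses on something with over 40 N, if the wrist force passes 120 N, or if a joint passes its speed limit or range.

## Working session

There is one attempt and no reset: what is moved stays moved. The work goes in short steps, Python scripts to look and compute and a tool call to move; the robot and the scene stay as the last step left them, time stands still between calls to the robot, and variables do not carry over. Pictures are saved under pics/ and viewed, at most 10 in all, crops included, and the job is handed in when it is done.

Besides the shell and the picture viewer there is one more tool, called by a JSON object that holds its "name" and its "arguments". send_rows: Moves the arm, as the interface text tells. Its arguments: {"type":"object","properties":{"targets":{"type":"string"},"newtons":{"type":"number"}},"required":["targets"]}

```bash
mkdir -p pics; ls
python3 - <<'E'
from workcell import bot,camera,camera_model,ticket
import cv2
for n in("top","side"):
    cv2.imwrite(f"pics/{n}0.png",camera(n)); m=camera_model(n); print(n,m["K"],m["dist_coeffs"],m["pose"])
o=bot.get_obs(); print(o, bot.hold_point_z)
E
```

```text
pics
top [[450.66117953   0.         325.17552742]
 [  0.         450.66117953 198.39030752]
 [  0.           0.           1.        ]] [0.02128871 0.         0.         0.         0.        ] [[-0.02137352 -0.9981446   0.05701337  0.48792122]
 [-0.99946944  0.02273412  0.02332366 -0.07919571]
 [-0.02457654 -0.05648461 -0.99810094  1.40687938]
 [ 0.          0.          0.          1.        ]]
side [[412.85781943   0.         324.23840747]
 [  0.         412.85781943 202.92826584]
 [  0.           0.           1.        ]] [0.02768473 0.         0.         0.         0.        ] [[-0.99287489 -0.07280684  0.09433249  0.44005247]
 [-0.11881288  0.54435844 -0.83039592  0.81202838]
 [ 0.00910781 -0.83568718 -0.54913022  0.73471304]
 [ 0.          0.          0.          1.        ]]
{'time': 0.1, 'q': array([-7.47698183e+01,  5.00914196e+00,  1.00416217e+01,  9.50986456e+01,
       -4.21279204e-04,  9.00001369e+01]), 'qd': array([ 0.02699808, -0.08047798,  0.07609344,  0.03391025,  0.08930486,
        0.03530553]), 'joint_efforts': array([-2.41214448e-04, -5.21560371e+01,  4.65653908e+01,  1.61048945e-02,
       -2.57916406e-05,  2.53522165e-05]), 'ee_pos': array([ 0.14443392, -0.53050849,  0.23066604]), 'tcp_rot': array([-1.79933834e+02,  4.21436961e-04,  1.52300453e+01]), 'wrist_force': array([0.73785177, 0.4385585 , 0.43205768]), 'torque': array([ 0.01032724, -0.01374876,  0.01461228]), 'grasp_force': 0.0, 'opening': 0.08517416523403068} 0.0187
```

View pics/top0.png

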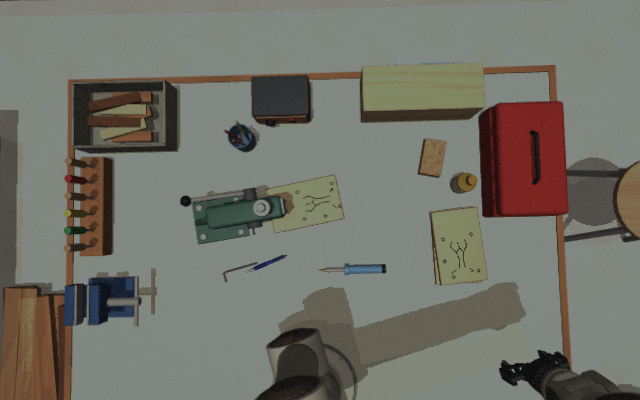

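View pics/side0.png

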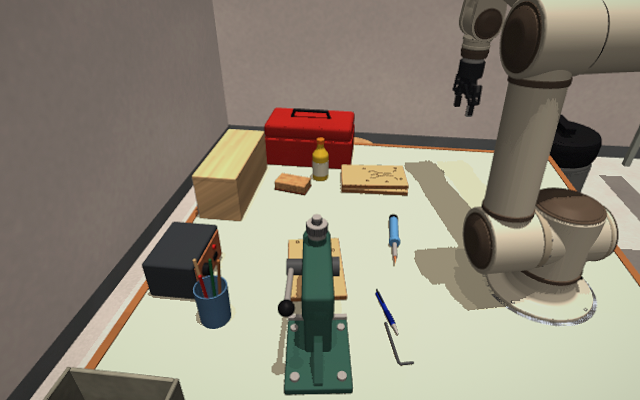

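The top view shows the press at about px (195-285, 190-243) with its nut at about (262, 207). Its x axis points image-left. The plaque is to its right, at about (268-343, 176-233). The side view looks from behind the press, with the nut at (317, 222). I'll enlarge both.

Run:
```python
import cv2
t=cv2.imread("pics/top0.png");s=cv2.imread("pics/side0.png")
cv2.imwrite("pics/t1.png",cv2.resize(t[160:280,180:360],None,fx=4.4,fy=4.4,interpolation=cv2.INTER_CUBIC))
cv2.imwrite("pics/s1.png",cv2.resize(s[200:400,260:420],None,fx=3,fy=3,interpolation=cv2.INTER_CUBIC))
```

```text
(no output)
```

View pics/t1.png

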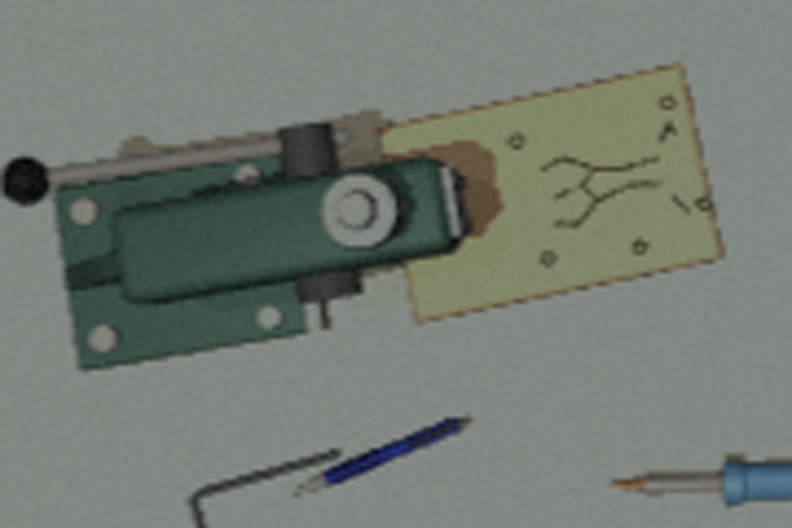

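View pics/s1.png

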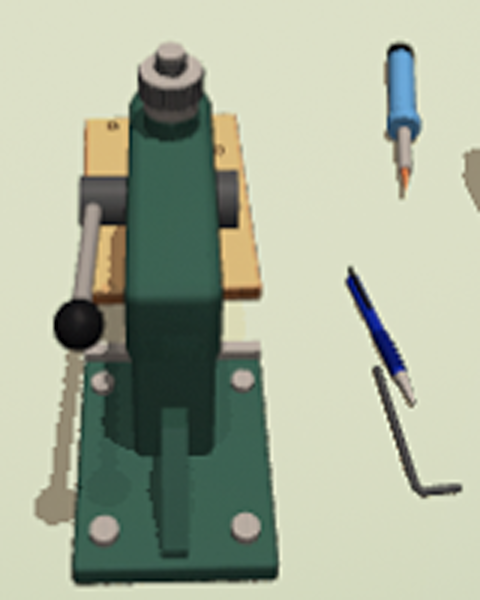

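The crops show the nut's ram end at top-view px about (260.6, 207). The plaque's near end runs from about (335, 175) to (344, 219), and the foot edges are clear. The plaque is short of the bar and slightly yawed. I'll measure it with masks and rays.

```bash
cat > h.py <<'E'
import cv2,numpy as np
from workcell import bot,camera,camera_model,ticket
def ray(n,uv):
    m=camera_model(n);uv=np.float64(uv).reshape(-1,1,2)
    p=cv2.undistortPoints(uv,np.array(m["K"]),np.array(m["dist_coeffs"])).reshape(-1,2)
    P=np.array(m["pose"]);return P[:3,3],np.c_[p,np.ones(len(p))]@P[:3,:3].T
def onz(n,uv,z):
    c,d=ray(n,uv);return (c+d*((z-c[2])/d[:,2])[:,None])[:,:2]
def pix(n,X):
    m=camera_model(n);T=np.linalg.inv(np.array(m["pose"]))
    return cv2.projectPoints(np.float64(X).reshape(-1,1,3),cv2.Rodrigues(T[:3,:3])[0],T[:3,3],np.array(m["K"]),np.array(m["dist_coeffs"]))[0].reshape(-1,2)
def two(a,b):
    (c1,d1),(c2,d2)=ray("top",a),ray("side",b);d1=d1[0];d2=d2[0]
    s=np.linalg.lstsq(np.c_[d1,-d2],c2-c1,rcond=None)[0]
    p,q=c1+s[0]*d1,c2+s[1]*d2;return (p+q)/2,np.linalg.norm(p-q)
def edge(img,p,q,n=40,w=4):
    "subpixel edge along segment p->q: strongest colour step across it; line fit (point,dir) in pixels"
    p,q=np.float64(p),np.float64(q);d=(q-p)/np.linalg.norm(q-p);nn=np.array([-d[1],d[0]])
    t=np.linspace(.05,.95,n);o=np.arange(-w,w+.01,.1)
    P=p+(q-p)*t[:,None,None]+nn*o[None,:,None]
    v=cv2.remap(cv2.GaussianBlur(img,(0,0),.8).astype(np.float32),P[...,0].astype(np.float32),P[...,1].astype(np.float32),cv2.INTER_LINEAR)
    g=np.linalg.norm(np.gradient(v,axis=1),axis=2);g[g<.7*g.max(1,keepdims=True)]=0
    e=(g*o).sum(1)/g.sum(1);k=np.abs(e-np.median(e))<1
    E=p+(q-p)*t[:,None]+nn*e[:,None];return E[k]
def line(pts):
    vx,vy,x,y=cv2.fitLine(np.float32(pts),cv2.DIST_HUBER,0,1e-4,1e-4).ravel();return np.array([x,y]),np.array([vx,vy])
def isect(a,b):
    s=np.linalg.solve(np.c_[a[1],-b[1]],b[0]-a[0]);return a[0]+s[0]*a[1]
E
python3 - <<'E'
from h import *
t=cv2.imread("pics/top0.png")
c=lambda x,y:np.array([(x+.5)/4.4-.5+180,(y+.5)/4.4-.5+160])
L=lambda a,b,z:line(onz("top",edge(t,c(*a),c(*b)),z))
ang=lambda l:np.degrees(np.arctan2(l[1][1],l[1][0]))%180
for nm,a,b,z in [("foot back",(60,215),(80,365),.015),("foot long",(90,368),(300,332),.015),("head side-",(160,200),(300,176),.175),("head side+",(160,298),(290,278),.175),
  ("pl right",(683,70),(722,255),.018),("pl top",(400,127),(675,68),.018),("pl bot",(420,321),(715,259),.018),("pl left",(410,280),(417,318),.009)]:
    l=L(a,b,z);print(nm,l[0].round(4),ang(l).round(2))
R,T,B=L((683,70),(722,255),.018),L((400,127),(675,68),.018),L((420,321),(715,259),.018)
print("corners",isect(R,T),isect(R,B))
print("ram",onz("top",c(356,209),.240),"nutring",onz("top",c(359,210),.224))
s=cv2.imread("pics/side0.png")
cs=lambda x,y:np.array([(x+.5)/3-.5+260,(y+.5)/3-.5+200])
print(two(c(356,209),cs(171,49)))
E
```

```text
foot back [0.499  0.3603] 8.6
foot long [0.4468 0.2653] 98.41
head side- [0.5577 0.2053] 100.03
head side+ [0.4907 0.2027] 100.24
pl right [ 0.571  -0.0927] 10.64
pl top [0.6247 0.0255] 100.73
pl bot [0.4824 0.0057] 100.73
pl left [0.4804 0.1197] 11.61
corners [ 0.64452404 -0.07891251] [ 0.50350857 -0.10539331]
ram [[0.53569721 0.11662103]] nutring [[0.53571283 0.11751252]]
(array([0.5351365 , 0.11642126, 0.24086237]), np.float64(0.0010548232001882441))
```

Run:
```python
from h import *
t=cv2.imread("pics/top0.png");s=cv2.imread("pics/side0.png")
c=lambda x,y:np.array([(x+.5)/4.4-.5+180,(y+.5)/4.4-.5+160])
cs=lambda x,y:np.array([(x+.5)/3-.5+260,(y+.5)/3-.5+200])
def blob(img,p,r):
    u,v=np.round(p).astype(int);w=img[v-r:v+r+1,u-r:u+r+1].astype(float)
    # non-green: red channel minus local dark level
    m=w[...,2]; m=np.clip(m-np.percentile(m,30)-15,0,None);yy,xx=np.mgrid[-r:r+1,-r:r+1]
    return np.array([u+(m*xx).sum()/m.sum(),v+(m*yy).sum()/m.sum()])
P=[]
for a,b in [((83,211),(104,530)),((103,338),(246,527)),((268,317),(242,379))]:
    A,B=blob(t,c(*a),4),blob(s,cs(*b),6);X,e=two(A,B);P.append(X);print(A,B,X.round(4),e.round(4), onz("top",A,.02))
P=np.array(P)
d=P[2]-P[1];print("long",np.degrees(np.arctan2(d[1],d[0]))%180,np.linalg.norm(d));d=P[1]-P[0];print("cross",np.degrees(np.arctan2(d[1],d[0]))%180,np.linalg.norm(d))
ang=lambda l:np.degrees(np.arctan2(l[1][1],l[1][0]))%180
for nm,a,b,z in [("foot back",(85,568),(270,568),.012),("foot L",(86,365),(75,570),.012),("foot R",(265,365),(276,570),.012),("head back top",(130,298),(218,298),.175),("bar",(222,355),(258,355),.026),("plaque end",(100,290),(255,290),.018)]:
    l=line(onz("side",edge(s,cs(*a),cs(*b)),z));print(nm,l[0].round(4),ang(l).round(2))
```

```text
[198.49927114 207.60204082] [294.2281783  375.74415938] [0.5471 0.3436 0.0279] 0.0002 [[0.54751728 0.34602   ]]
[202.80733945 236.44954128] [341.54744106 374.77832087] [0.4582 0.3306 0.0283] 0.0004 [[0.45820687 0.33311131]]
[240.70238095 231.62662338] [340.59119672 325.76121347] [0.4702 0.2142 0.0274] 0.0008 [[0.47049782 0.21576343]]
long 95.87883477841709 0.11709639859500608
cross 8.286565891377563 0.08982041750516344
foot back [0.4859 0.36  ] 7.16
foot L [0.5754 0.2903] 98.06
foot R [0.447  0.2631] 98.22
head back top [0.5088 0.2845] 7.17
bar [0.4748 0.1892] 7.92
plaque end [0.5137 0.1332] 8.5
```

```bash
cat >> h.py <<'E'
A0=np.array([.5353,.1168]);YAW=98.3
xh=np.array([np.cos(np.radians(YAW)),np.sin(np.radians(YAW))]);yh=np.array([-xh[1],xh[0]])
def P2W(x,y):return A0+x/1000*xh+y/1000*yh
def W2P(w):r=(np.asarray(w)[:2]-A0)*1000;return np.array([r@xh,r@yh])
def go(x,y,z,yaw):
    "press-frame mm -> shift in current tool axes mm, turn"
    o=bot.get_obs();w=P2W(x,y);t=np.radians(o["tcp_rot"][2]);d=(np.r_[w,z/1000]-o["ee_pos"])*1000
    print("row",np.round([np.cos(t)*d[0]+np.sin(t)*d[1],np.sin(t)*d[0]-np.cos(t)*d[1],-d[2],(o["tcp_rot"][2]-yaw+180)%360-180],2),"q",o["q"].round(1))
E
python3 -c "
from h import *
go(-102,-115,231,8.3); print(P2W(-102,-115),W2P([.5536,.016]))"
```

```text
row [ 6.4904e+02 -4.0677e+02 -3.3000e-01  6.9300e+00] q [-74.8   5.   10.   95.1  -0.   90. ]
[0.6638198  0.03246933] [-102.38591802   -3.55721688]
```

{"name": "send_rows", "arguments": {"targets": "649 -406.8 0 6.9 0;649 -406.8 0 6.9 0;649 -406.8 0 6.9 0;649 -406.8 0 6.9 0;649 -406.8 0 6.9 0;649 -406.8 0 6.9 0;649 -406.8 0 6.9 0;649 -406.8 0 6.9 0;649 -406.8 0 6.9 0;649 -406.8 0 6.9 0;649 -406.8 0 6.9 0;649 -406.8 0 6.9 0;649 -406.8 0 6.9 0;649 -406.8 0 6.9 0;649 -406.8 0 6.9 0;649 -406.8 0 6.9 0;649 -406.8 0 6.9 0;649 -406.8 0 6.9 0"}}

```text
time: 2.35
ee_pos: [0.6636, 0.0319, 0.2317]
tcp_rot: [180.0, -0.0, 8.3]
wrist_force: [0.2, 0.1, -0.2]
opening: 0.0852
grasp_force: 0.0
```

```bash
python3 -c "
from h import *
o=bot.get_obs();print(o['ee_pos'],o['tcp_rot'],W2P(o['ee_pos']),o['wrist_force'],o['time']);go(-102,-115,-4,8.3)"
```

```text
[0.66363856 0.03187006 0.23166583] [ 1.79996955e+02 -2.71593344e-02  8.29775472e+00] [-102.56683015 -114.73414759] [ 0.17391705  0.11298448 -0.22170461] 2.35
row [  0.27  -0.57 235.67  -0.  ] q [  2.7  21.8  30.2  98.3  -0.  174.5]
```

{"name": "send_rows", "arguments": {"targets": "0 0 60 0 0;0 0 120 0 0;0 0 180 0 0;0 0 220 0 0;0 0 230 0 0;0 0 234 0 0;0 0 236 0 0;0 0 236 0 0"}}

```text
time: 3.35
ee_pos: [0.6647, 0.0323, -0.0032]
tcp_rot: [180.0, -0.1, 8.3]
wrist_force: [-0.3, -0.5, 0.3]
opening: 0.0853
grasp_force: 0.0
```

Run:
```python
from h import *
s=camera("side");cv2.imwrite("pics/s2.png",cv2.resize(s[180:340,200:400],None,fx=4,fy=3.7,interpolation=cv2.INTER_CUBIC))
```

```text
(no output)
```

View pics/s2.png

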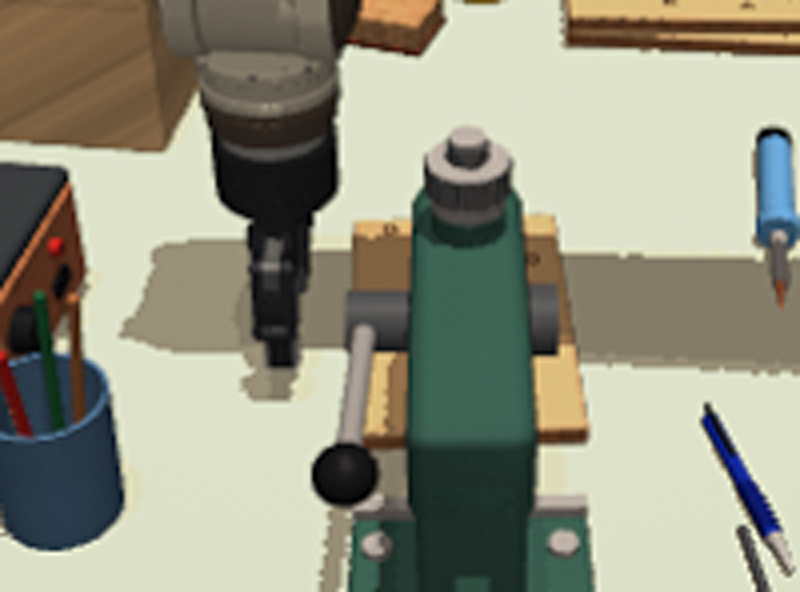

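The fingers stand at the plaque's far side, clear of it, with their tips near the bench (crop px about (280, 360)). Next I'll nudge the plaque sideways to centre and square it.

```bash
python3 -c "
from h import *
go(-102,-90,-5,8.3);go(-102,-81,-5,8.3)"
```

```text
row [-25.72  -0.25   1.64   0.03] q [  2.8  22.3   4.6  72.2  -0.  174.5]
row [-3.472e+01 -2.500e-01  1.640e+00  3.000e-02] q [  2.8  22.3   4.6  72.2  -0.  174.5]
```

{"name": "send_rows", "arguments": {"targets": "-10 0 1.5 0 0;-20 0 1.5 0 0;-26 0 1.5 0 0;-27 0 1.5 0 0;-28 0 1.5 0 0;-29 0 1.5 0 0;-29.5 0 1.5 0 0;-30 0 1.5 0 0"}}

```text
time: 4.4
ee_pos: [0.6343, 0.028, -0.0061]
tcp_rot: [180.0, -0.0, 8.3]
wrist_force: [2.8, -0.8, 0.3]
opening: 0.0859
grasp_force: 0.8
```

{"name": "send_rows", "arguments": {"targets": "-0.5 0 0 0 0;-1 0 0 0 0;-1.5 0 0 0 0;-2 0 0 0 0;-2.5 0 0 0 0;-3 0 0 0 0"}}

```text
time: 5.15
ee_pos: [0.6312, 0.0275, -0.0062]
tcp_rot: [180.0, -0.0, 8.3]
wrist_force: [2.1, -0.2, 2.5]
opening: 0.0851
grasp_force: 0.8
```

```bash
cat >> h.py <<'E'
def plaque(img,x0,y0=-3.6,dy=2.4,save=None):
    "edges in the top view from a press-frame guess -> pose in the press frame"
    a=np.radians(dy);R=np.array([[np.cos(a),-np.sin(a)],[np.sin(a),np.cos(a)]])
    S={"near":((-110,-60),(-110,60)),"ym":((-100,-70),(-15,-70)),"yp":((-100,70),(40,70))};L={}
    for k,v in S.items():
        q=[pix("top",np.r_[P2W(*(R@p+[x0,y0])),.018])[0] for p in v]
        L[k]=line(onz("top",edge(img,*q),.018))
        an=(np.degrees(np.arctan2(*L[k][1][::-1]))-YAW-(90 if k=="near" else 0)+90)%180-90
        print(k,W2P(L[k][0]).round(1),an.round(2))
    print("near corners",W2P(isect(L["near"],L["ym"])).round(1),W2P(isect(L["near"],L["yp"])).round(1))
E
python3 - <<'E'
from h import *
o=bot.get_obs();print(W2P(o['ee_pos']),o['wrist_force'],o['time'])
plaque(cv2.imread("pics/top0.png"),-102.4)
t=camera("top");cv2.imwrite("pics/t2.png",t);plaque(t,-102,-3,1)
E
```

```text
[-102.16959476  -81.96091258] [ 2.14514635 -0.23998241  2.48685413] 5.15
near [-212.4   -7.3] 2.27
ym [-158.8  -77.7] 2.4
yp [-135.4   66.9] 2.5
near corners [-209.5  -79.8] [-215.2   63.4]
near [-211.    -0.6] 1.02
ym [-162.1  -70.6] 2.53
yp [-139.8   72.2] 1.09
near corners [-209.7  -72.7] [-212.3   70.8]
```

The lateral nudge worked: the centre is now within about 1 mm of y = 0, with about 1° of yaw left. Next is the push on the plaque's end with both fingers, which should square it.

{"name": "send_rows", "arguments": {"targets": "12 0 0 0 0;25 0 0 0 0;25 0 -40 0 0;25 0 -80 0 0;25 0 -110 0 0;25 0 -110 0 0"}}

```text
time: 5.95
ee_pos: [0.6576, 0.0313, 0.1064]
tcp_rot: [180.0, -0.2, 8.3]
wrist_force: [0.9, -0.2, 0.3]
opening: 0.0854
grasp_force: 0.0
```

```bash
python3 -c "
from h import *
go(-250,0,104,98.3)"
```

```text
row [-108.74  147.74    2.45  -89.97] q [  2.7  19.   12.7  83.4   0.  174.4]
```

{"name": "send_rows", "arguments": {"targets": "-108.7 147.7 0 -90 0;-108.7 147.7 0 -90 0;-108.7 147.7 0 -90 0;-108.7 147.7 0 -90 0;-108.7 147.7 0 -90 0;-108.7 147.7 0 -90 0;-108.7 147.7 0 -90 0;-108.7 147.7 0 -90 0;-108.7 147.7 0 -90 0;-108.7 147.7 20 -90 0;-108.7 147.7 60 -90 0;-108.7 147.7 95 -90 0;-108.7 147.7 108 -90 0;-108.7 147.7 112 -90 0;-108.7 147.7 112 -90 0"}}

```text
time: 7.82
ee_pos: [0.5704, -0.1309, -0.0073]
tcp_rot: [179.9, 0.0, 98.3]
wrist_force: [-0.2, -0.2, 0.3]
opening: 0.0855
grasp_force: 0.0
```

```bash
python3 -c "
from h import *
o=bot.get_obs();print(W2P(o['ee_pos']),o['wrist_force'],o['time'],o['tcp_rot'])
go(-225,0,-6,98.3);go(-161,0,-6,98.3)"
```

```text
[-250.12497967    1.05883679] [-0.16481041 -0.20687692  0.34613706] 7.825 [1.79940878e+02 1.87377185e-02 9.83269649e+01]
row [25.12  1.07 -1.35  0.03] q [-12.9  11.9  -8.8  69.3   0.   68.7]
row [ 8.912e+01  1.100e+00 -1.350e+00  3.000e-02] q [-12.9  11.9  -8.8  69.3   0.   68.7]
```

{"name": "send_rows", "arguments": {"targets": "10 1 -1 0 0;20 1 -1 0 0;25 1 -1 0 0;28 1 -1 0 0;31 1 -1 0 0;35 1 -1 0 0;39 1 -1 0 0;43 1 -1 0 0;47 1 -1 0 0;51 1 -1 0 0;55 1 -1 0 0;59 1 -1 0 0;63 1 -1 0 0;67 1 -1 0 0;71 1 -1 0 0;74 1 -1 0 0;77 1 -1 0 0;79 1 -1 0 0;81 1 -1 0 0;81 1 -1 0 0"}}

```text
time: 10.32
ee_pos: [0.5589, -0.0502, -0.0073]
tcp_rot: [-180.0, -0.0, 98.3]
wrist_force: [0.1, -0.0, -0.4]
opening: 0.0853
grasp_force: 0.1
```

Run:
```python
from h import *
o=bot.get_obs();p=W2P(o['ee_pos']);print(p,o['wrist_force'],o['time'])
t=camera("top");cv2.imwrite("pics/t3.png",t);plaque(t,p[0]+121,0,0)
s=camera("side")
q=[pix("side",np.r_[P2W(p[0]+121+110,y),.018])[0] for y in(-66,66)]
l=line(onz("side",edge(s,*q),.018));print("front",W2P(l[0]),(np.degrees(np.arctan2(*l[1][::-1]))-8.3+90)%180-90)
cv2.imwrite("pics/c3.png",np.hstack([cv2.resize(t[160:280,180:360],None,fx=2.2,fy=3),cv2.resize(s[250:370,260:420],None,fx=2.5,fy=3)]))
```

```text
[-168.66327558    0.74693698] [ 0.09350173 -0.00756032 -0.3905021 ] 10.325
near [-158.7   -4.3] 0.05
ym [-118.5  -78.3] -0.83
yp [-50.5  70.9] 0.81
near corners [-158.7  -77.7] [-158.8   69.3]
front [ 66.33706924 -40.73199381] 4.4404373
```

View pics/c3.png

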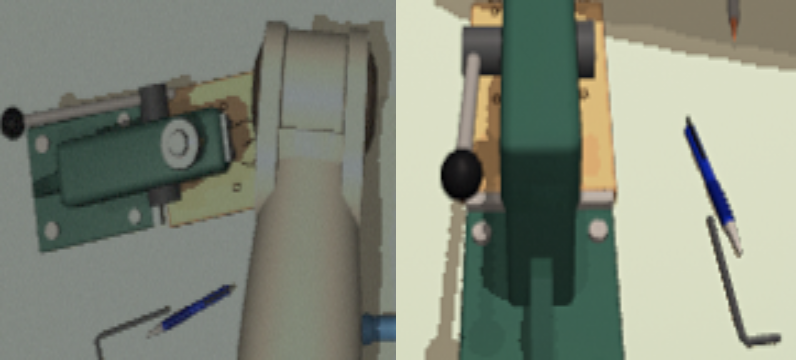

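The plaque's front end is now close to the stop bar, with the arm covering its near end. I'll push on slowly and watch the force.

{"name": "send_rows", "arguments": {"targets": "1 0 0 0 0;2 0 0 0 0;3 0 0 0 0;4 0 0 0 0;5 0 0 0 0;6 0 0 0 0;6 0 0 0 0"}}

```text
time: 11.3
ee_pos: [0.5582, -0.0444, -0.0072]
tcp_rot: [180.0, -0.0, 98.3]
wrist_force: [0.5, -0.3, -0.1]
opening: 0.0857
grasp_force: 0.0
```

{"name": "send_rows", "arguments": {"targets": "0.5 0 0 0 0;1 0 0 0 0;1.5 0 0 0 0;2 0 0 0 0;2 0 0 0 0"}}

```text
time: 11.92
ee_pos: [0.5579, -0.0425, -0.0072]
tcp_rot: [180.0, -0.0, 98.3]
wrist_force: [0.0, -0.8, 0.3]
opening: 0.0854
grasp_force: 0.5
```

{"name": "send_rows", "arguments": {"targets": "0.5 0 0 0 0;1 0 0 0 0;1.5 0 0 0 0;1.5 0 0 0 0"}}

```text
time: 12.42
ee_pos: [0.5577, -0.041, -0.0072]
tcp_rot: [180.0, -0.0, 98.3]
wrist_force: [0.4, -1.1, 0.5]
opening: 0.0853
grasp_force: 0.6
```

{"name": "send_rows", "arguments": {"targets": "0.5 0 0 0 0;1 0 0 0 0;1.5 0 0 0 0;1.5 0 0 0 0"}}

```text
time: 12.92
ee_pos: [0.5578, -0.0407, -0.0071]
tcp_rot: [180.0, 0.1, 98.3]
wrist_force: [1.3, -8.4, -0.8]
opening: 0.0854
grasp_force: 4.4
```

{"name": "send_rows", "arguments": {"targets": "0.5 0 0 0 0;1 0 0 0 0;1.5 0 0 0 0;1.5 0 0 0 0"}}

```text
time: 13.42
ee_pos: [0.5578, -0.0406, -0.007]
tcp_rot: [180.0, 0.3, 98.3]
wrist_force: [2.5, -16.9, -1.2]
opening: 0.0855
grasp_force: 8.5
```

```bash
python3 -c "
from h import *
o=bot.get_obs();print(W2P(o['ee_pos']),o['wrist_force'],o['torque'],o['time'],o['tcp_rot'])"
```

```text
[-159.00301243    0.44250088] [  2.54861359 -16.89004114  -1.2141136 ] [-3.1524157  -0.52693533  0.55075006] 13.425 [179.97133508   0.30390698  98.26097133]
```

{"name": "send_rows", "arguments": {"targets": "-3 0 0 0 0;-10 0 0 0 0;-25 0 0 0 0;-40 0 0 0 0;-45 0 -50 0 0;-45 0 -110 0 0;-45 0 -170 0 0;-45 0 -230 0 0;-45 0 -290 0 0;-45 0 -315 0 0;-45 0 -315 0 0"}}

```text
time: 14.8
ee_pos: [0.5644, -0.0835, 0.3098]
tcp_rot: [179.8, 0.1, 98.3]
wrist_force: [0.1, 0.3, -0.9]
opening: 0.0851
grasp_force: 0.0
```

Run:
```python
from h import *
go(0,0,300,-25)
t=camera("top");s=camera("side");cv2.imwrite("pics/t4.png",t);cv2.imwrite("pics/s4.png",s)
plaque(t,-40,0,0)
q=[pix("side",np.r_[P2W(70,y),.018])[0] for y in(-66,66)]
print(q)
cv2.imwrite("pics/c4.png",np.hstack([cv2.resize(t[160:280,180:360],None,fx=2.2,fy=4.5,interpolation=cv2.INTER_CUBIC),cv2.resize(s[255:365,270:370],None,fx=4,fy=540/110,interpolation=cv2.INTER_CUBIC)]))
```

```text
row [2.0238e+02 7.0000e-02 9.8000e+00 1.2330e+02] q [ -8.4  10.4  25.1 104.4   0.   73.3]
near [-139.4   -9.9] -0.89
ym [-80.  -73.7] 4.87
yp [-75.5  70.5] 0.6
near corners [-140.5  -78.8] [-138.2   69.9]
[array([287.04101366, 316.51507965]), array([346.3266843 , 315.67774356])]
```

View pics/c4.png

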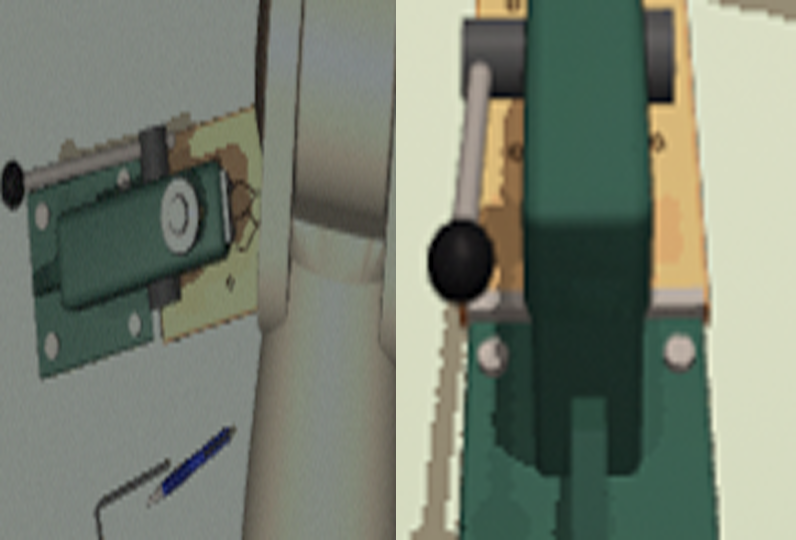

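The plaque's end sits on the bar, with its two corners overhanging the bar about equally (crop px (463, 312) and (707, 312)). Next I'll move above the nut and wind the wrist to the start of its range.

{"name": "send_rows", "arguments": {"targets": "30 0 0 -10.5 40;60 0 0 -21 40;90 0 0 -31.5 40;120 0 0 -42 40;150 0 0 -52.5 40;180 0 0 -63 40;202.4 0 0 -73.5 40;202.4 0 0 -84 40;202.4 0 0 -94.5 40;202.4 0 0 -105 40;202.4 0 0 -115.5 40;202.4 0 0 -126 40;202.4 0 0 -136.5 40;202.4 0 0 -147 40;202.4 0 0 -157.5 40;202.4 0 0 -168 40;202.4 0 0 -178.5 40;202.4 0 0 -189 40;202.4 0 0 -199.5 40;202.4 0 0 -210 40"}}

```text
time: 17.4
ee_pos: [0.5341, 0.1173, 0.3059]
tcp_rot: [179.9, 0.1, -51.3]
wrist_force: [0.4, -0.8, 0.2]
opening: 0.0719
grasp_force: 0.0
```

```bash
python3 -c "
from h import *
o=bot.get_obs();print(W2P(o['ee_pos']),o['tcp_rot'],o['time'],o['opening'])
go(0,0,300,-18)"
```

```text
[0.71291125 1.11285938] [ 1.79856421e+02  7.39224243e-02 -5.13302527e+01] 17.4 0.07194643396048969
row [  1.18  -0.6    5.87 -33.33] q [  12.4    7.2   21.   103.9    0.  -116.3]
```

{"name": "send_rows", "arguments": {"targets": "1.2 -0.6 0 -10.5 70;1.2 -0.6 0 -21 70;1.2 -0.6 0 -31.5 70;1.2 -0.6 20 -33 70;1.2 -0.6 40 -33 70;1.2 -0.6 40 -33 70"}}

```text
time: 18.15
ee_pos: [0.5347, 0.1167, 0.2649]
tcp_rot: [179.9, 0.2, -18.7]
wrist_force: [0.2, -0.1, -0.3]
opening: 0.062
grasp_force: 0.0
```

Run:
```python
from h import *
o=bot.get_obs();print(W2P(o['ee_pos']),o['tcp_rot'],o['opening'])
go(0,0,194,-18)
s=camera("side");cv2.imwrite("pics/c5.png",cv2.resize(s[140:280,250:410],None,fx=4,fy=4,interpolation=cv2.INTER_CUBIC))
```

```text
[-0.03481152  0.65176017] [179.86006808   0.23519074 -18.68180876] 0.061985722906284166
row [ 0.57 -0.33 70.94 -0.68] q [  12.3    5.8   14.7   99.2    0.  -149. ]
```

View pics/c5.png

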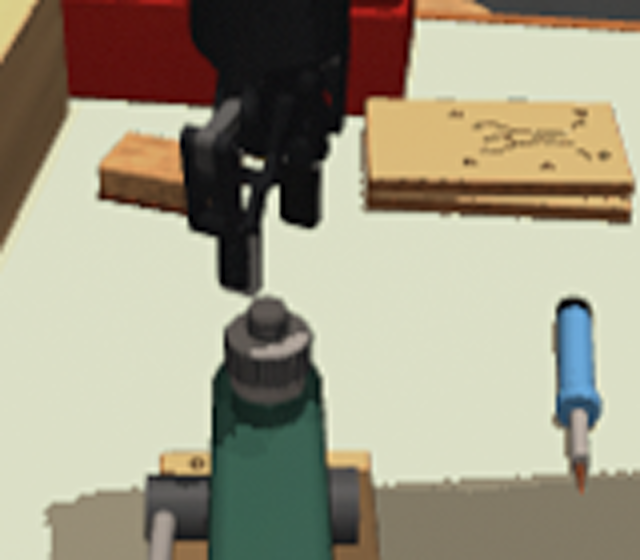

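The fingers straddle the nut axis: their tips at crop px (240, 285) and (300, 222) centre on the nut at (267, 330). Now I'll descend and grip.

{"name": "send_rows", "arguments": {"targets": "0.6 -0.3 30 0 70;0.6 -0.3 50 0 70;0.6 -0.3 62 0 70;0.6 -0.3 68 0 70;0.6 -0.3 71 0 70;0.6 -0.3 71 0 70"}}

```text
time: 18.95
ee_pos: [0.5364, 0.1172, 0.1972]
tcp_rot: [-180.0, -0.0, -18.7]
wrist_force: [0.1, 0.6, 0.7]
opening: 0.0621
grasp_force: 0.0
```

{"name": "send_rows", "arguments": {"targets": "0 0 0 0 255;0 0 0 0 255;0 0 0 0 255;0 0 0 0 255;0 0 0 0 255;0 0 0 0 255", "newtons": 40}}

```text
time: 19.7
ee_pos: [0.537, 0.1185, 0.198]
tcp_rot: [-179.8, -0.1, -18.6]
wrist_force: [1.2, 6.5, 3.5]
opening: 0.0425
grasp_force: 41.8
```

Run:
```python
from h import *
o=bot.get_obs();print(o['time'],W2P(o['ee_pos']),o['ee_pos'][2],o['tcp_rot'],o['opening'],o['wrist_force'],o['torque'],o['q'][5],o['grasp_force'])
s=camera("side");cv2.imwrite("pics/c6.png",cv2.resize(s[160:260,260:390],None,fx=5,fy=5,interpolation=cv2.INTER_CUBIC))
```

```text
19.7 [ 1.47967098 -1.89303383] 0.1979717470066418 [-1.79798938e+02 -7.97870554e-02 -1.86158490e+01] 0.042489994236541755 [1.19115158 6.50589001 3.52500059] [ 1.29401234 -0.32415742  0.00693527] -149.00335741045842 41.77582383155823
```

View pics/c6.png

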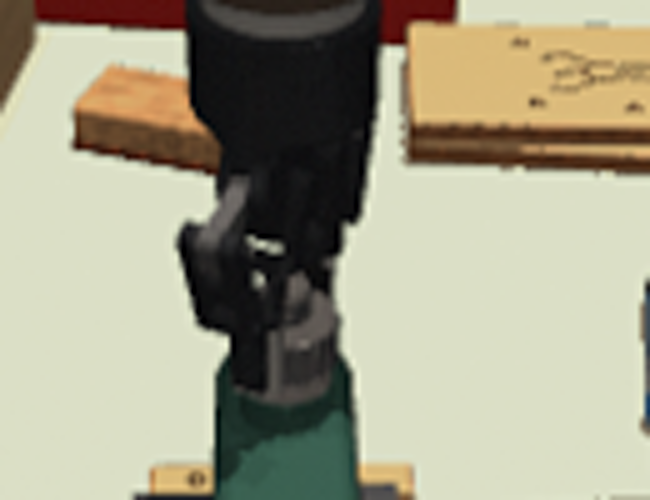

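The nut is gripped: opening 42.5 mm, pads on the knurl. I'll null the side load, then screw down 105°, which is less than the 2 rad minimum.

{"name": "send_rows", "arguments": {"targets": "-0.4 -1.1 -0.5 0 255;-0.4 -1.1 -0.4 9 255;-0.4 -1.1 -0.3 18 255;-0.4 -1.1 -0.2 27 255;-0.4 -1.1 -0.1 36 255;-0.4 -1.1 0 45 255;-0.4 -1.1 0.1 54 255;-0.4 -1.1 0.2 63 255;-0.4 -1.1 0.3 72 255;-0.4 -1.1 0.4 81 255;-0.4 -1.1 0.5 90 255;-0.4 -1.1 0.6 99 255;-0.4 -1.1 0.7 105 255;-0.4 -1.1 0.7 105 255"}}

```text
time: 21.5
ee_pos: [0.5359, 0.1182, 0.1967]
tcp_rot: [180.0, -0.0, -123.6]
wrist_force: [-4.8, -1.1, 6.4]
opening: 0.0428
grasp_force: 42.1
```

```bash
cat >> h.py <<'E'
def st():
    o=bot.get_obs();print(round(o['time'],2),W2P(o['ee_pos']).round(2),o['ee_pos'][2].round(4),"rot",o['tcp_rot'].round(2),"F",o['wrist_force'].round(1),"M",o['torque'].round(3),"q6",o['q'][5].round(2),"open",round(o['opening'],4),o['grasp_force'].round(1))
E
python3 -c "
from h import *
st()"
```

```text
Traceback (most recent call last):
  File "h.py", line 48, in st
    o=bot.get_obs();print(round(o['time'],2),W2P(o['ee_pos']).round(2),o['ee_pos'][2].round(4),"rot",o['tcp_rot'].round(2),"F",o['wrist_force'].round(1),"M",o['torque'].round(3),"q6",o['q'][5].round(2),"open",round(o['opening'],4),o['grasp_force'].round(1))
                                                                                                                                                                                                                                       ^^^^^^^^^^^^^^^^^^^^^^
AttributeError: 'float' object has no attribute 'round'
```

```bash
sed -i "s/o\['grasp_force'\].round(1)/o['grasp_force']/" h.py; python3 -c "
from h import *
st()"
```

```text
21.5 [ 1.31 -0.77] 0.1967 rot [ 1.8000e+02 -1.0000e-02 -1.2364e+02] F [-4.8 -1.1  6.4] M [-0.132  0.768 -0.153] q6 -43.91 open 0.0428 42.059109807014465
```

{"name": "send_rows", "arguments": {"targets": "0.6 0.6 -0.8 0 255;0.6 0.6 -0.8 3 255;0.6 0.6 -0.7 6 255;0.6 0.6 -0.7 9 255"}}

```text
time: 22.0
ee_pos: [0.5357, 0.1183, 0.1967]
tcp_rot: [-180.0, 0.0, -132.7]
wrist_force: [1.7, 1.2, -0.3]
opening: 0.0426
grasp_force: 41.5
```

```bash
python3 -c "
from h import *
st()"
```

```text
22.0 [ 1.39 -0.63] 0.1967 rot [-1.7998e+02  2.0000e-02 -1.3265e+02] F [ 1.7  1.2 -0.3] M [ 0.157 -0.315  0.113] q6 -34.9 open 0.0426 41.53439462184906
```

{"name": "send_rows", "arguments": {"targets": "0 0 0 4 255;0 0 0.1 8 255;0 0 0.1 12 255;0 0 0.2 16 255"}}

```text
time: 22.5
ee_pos: [0.5356, 0.1184, 0.1966]
tcp_rot: [180.0, 0.0, -148.7]
wrist_force: [0.5, 1.3, 0.4]
opening: 0.0429
grasp_force: 41.7
```

```bash
python3 -c "
from h import *
st()"
```

```text
22.5 [ 1.53 -0.53] 0.1966 rot [ 1.7999e+02  2.0000e-02 -1.4868e+02] F [0.5 1.3 0.4] M [ 0.271 -0.12   0.134] q6 -18.86 open 0.0429 41.71132028102875
```

{"name": "send_rows", "arguments": {"targets": "0 0 0 4 255;0 0 0.1 8 255;0 0 0.1 12 255"}}

```text
time: 22.88
ee_pos: [0.5355, 0.1185, 0.1964]
tcp_rot: [180.0, 0.0, -160.7]
wrist_force: [0.4, 2.4, 0.9]
opening: 0.0426
grasp_force: 41.7
```

```bash
python3 -c "
from h import *
st()"
```

```text
22.88 [ 1.7  -0.49] 0.1964 rot [ 1.7997e+02  2.0000e-02 -1.6067e+02] F [0.4 2.4 0.9] M [ 0.423 -0.078  0.105] q6 -6.87 open 0.0426 41.67446672916412
```

{"name": "send_rows", "arguments": {"targets": "0 0 0 4 255;0 0 0.1 8 255;0 0 0.1 12 255"}}

```text
time: 23.25
ee_pos: [0.5355, 0.1187, 0.1963]
tcp_rot: [180.0, 0.0, -172.7]
wrist_force: [-0.1, 2.7, 0.5]
opening: 0.0424
grasp_force: 41.7
```

```bash
python3 -c "
from h import *
st()"
```

```text
23.25 [ 1.84 -0.47] 0.1963 rot [ 1.7995e+02  1.0000e-02 -1.7266e+02] F [-0.1  2.7  0.5] M [ 0.608 -0.062  0.099] q6 5.13 open 0.0424 41.66558504104614
```

{"name": "send_rows", "arguments": {"targets": "0 0 0 4 255;0 0 0.1 8 255;0 0 0.2 12 255"}}

```text
time: 23.62
ee_pos: [0.5355, 0.1188, 0.1961]
tcp_rot: [179.9, -0.0, 175.3]
wrist_force: [0.5, 4.4, 1.2]
opening: 0.0429
grasp_force: 41.8
```

```bash
python3 -c "
from h import *
st()"
```

```text
23.62 [ 1.99 -0.46] 0.1961 rot [179.93  -0.   175.35] F [0.5 4.4 1.2] M [0.709 0.039 0.101] q6 17.13 open 0.0429 41.757007241249084
```

{"name": "send_rows", "arguments": {"targets": "0 0.7 0 4 255;0 0.7 0 8 255;0 0.7 0 12 255"}}

```text
time: 24.0
ee_pos: [0.5355, 0.119, 0.196]
tcp_rot: [180.0, -0.0, 163.3]
wrist_force: [0.7, 1.3, 0.3]
opening: 0.0427
grasp_force: 41.7
```

```bash
python3 -c "
from h import *
st()"
```

```text
24.0 [ 2.16 -0.55] 0.196 rot [ 1.7999e+02 -1.0000e-02  1.6332e+02] F [0.7 1.3 0.3] M [0.222 0.007 0.381] q6 29.2 open 0.0427 41.66024208068848
```

{"name": "send_rows", "arguments": {"targets": "0 0 0 4 255;0 0 0.1 8 255;0 0 0.2 12 255"}}

```text
time: 24.38
ee_pos: [0.5352, 0.1194, 0.1959]
tcp_rot: [180.0, -0.0, 151.4]
wrist_force: [-1.6, 3.1, 1.3]
opening: 0.0427
grasp_force: 41.9
```

```bash
python3 -c "
from h import *
st()"
```

```text
24.38 [ 2.54 -0.3 ] 0.1959 rot [ 1.7998e+02 -4.0000e-02  1.5138e+02] F [-1.6  3.1  1.3] M [0.565 0.374 0.943] q6 41.16 open 0.0427 41.905109882354736
```

Mz rose from 0.10 to 0.38 to 0.94 N m, so the nut bottomed somewhere around yaw 169–164. I'll unload the torque in small steps to find the zero-load angle.

{"name": "send_rows", "arguments": {"targets": "0 0.4 -0.2 -2 255;0 0.4 -0.2 -4 255;0 0.4 -0.2 -4 255"}}

```text
time: 24.75
ee_pos: [0.5355, 0.1192, 0.196]
tcp_rot: [-180.0, -0.0, 155.4]
wrist_force: [-1.6, -0.3, -0.3]
opening: 0.0428
grasp_force: 41.7
```

```bash
python3 -c "
from h import *
st()"
```

```text
24.75 [ 2.34 -0.51] 0.196 rot [-1.7999e+02 -3.0000e-02  1.5544e+02] F [-1.6 -0.3 -0.3] M [0.123 0.434 0.122] q6 37.1 open 0.0428 41.69660210609436
```

{"name": "send_rows", "arguments": {"targets": "0 0 0 -2 255;0 0 0 -4 255;0 0 0 -4 255"}}

```text
time: 25.12
ee_pos: [0.5355, 0.1192, 0.196]
tcp_rot: [-180.0, -0.0, 159.4]
wrist_force: [-4.1, 0.4, -1.0]
opening: 0.0429
grasp_force: 41.7
```

```bash
python3 -c "
from h import *
st()"
```

```text
25.12 [ 2.3 -0.5] 0.196 rot [-1.7998e+02 -3.0000e-02  1.5939e+02] F [-4.1  0.4 -1. ] M [-0.003  0.659  0.142] q6 33.16 open 0.0429 41.65839672088623
```

{"name": "send_rows", "arguments": {"targets": "0.6 -0.2 -0.1 2 255;0.6 -0.2 -0.1 4 255;0.6 -0.2 0 6 255"}}

```text
time: 25.5
ee_pos: [0.5354, 0.1192, 0.196]
tcp_rot: [180.0, 0.0, 153.2]
wrist_force: [3.3, 0.3, -3.5]
opening: 0.0431
grasp_force: 41.4
```

```bash
python3 -c "
from h import *
st()"
```

```text
25.5 [ 2.38 -0.49] 0.196 rot [1.7999e+02 3.0000e-02 1.5318e+02] F [ 3.3  0.3 -3.5] M [ 0.011 -0.563  0.088] q6 39.38 open 0.0431 41.42372667789459
```

{"name": "send_rows", "arguments": {"targets": "0 0 0 1 255;0 0 0 2 255;0 0 0 3 255"}}

```text
time: 25.88
ee_pos: [0.5352, 0.1194, 0.196]
tcp_rot: [180.0, -0.0, 150.3]
wrist_force: [5.7, 0.1, -5.8]
opening: 0.0429
grasp_force: 41.5
```

```bash
python3 -c "
from h import *
st()"
```

```text
25.88 [ 2.56 -0.25] 0.196 rot [179.99  -0.   150.31] F [ 5.7  0.1 -5.8] M [ 0.051 -1.127  0.623] q6 42.26 open 0.0429 41.466686725616455
```

The nut is firmly bottomed: Mz rose from 0.09 to 0.62 N m within 3°, at yaw 150.3. I'll release and regrip here so the back-off starts from a torque-free reference.

{"name": "send_rows", "arguments": {"targets": "0 0 0 0 80;0 0 0 0 80;0 0 0 0 80;-0.5 0.3 0.7 0 80;-0.5 0.3 0.7 0 80;-0.5 0.3 0.7 0 255;-0.5 0.3 0.7 0 255;-0.5 0.3 0.7 0 255;-0.5 0.3 0.7 0 255;-0.5 0.3 0.7 0 255;-0.5 0.3 0.7 0 255", "newtons": 60}}

```text
time: 27.25
ee_pos: [0.5356, 0.1192, 0.1958]
tcp_rot: [180.0, 0.0, 150.3]
wrist_force: [-1.8, -1.4, 5.7]
opening: 0.0423
grasp_force: 60.9
```

```bash
python3 -c "
from h import *
st()"
```

```text
27.25 [ 2.36 -0.65] 0.1958 rot [1.7999e+02 2.0000e-02 1.5033e+02] F [-1.8 -1.4  5.7] M [-0.288  0.465 -0.063] q6 42.23 open 0.0423 60.94655692577362
```

{"name": "send_rows", "arguments": {"targets": "0 0 -0.6 1 255;0 0 -0.6 2 255"}}

```text
time: 27.5
ee_pos: [0.536, 0.119, 0.1959]
tcp_rot: [-180.0, 0.1, 148.3]
wrist_force: [9.4, -7.8, -2.5]
opening: 0.0425
grasp_force: 61.0
```

```bash
python3 -c "
from h import *
st()"
```

```text
27.5 [ 2.1 -1. ] 0.1959 rot [-1.7997e+02  6.0000e-02  1.4834e+02] F [ 9.4 -7.8 -2.5] M [-1.353 -1.851  0.45 ] q6 44.21 open 0.0425 60.972089767456055
```

{"name": "send_rows", "arguments": {"targets": "0 0 0 -2 255;0 0 -0.1 -9 255;0 0 -0.2 -16 255;0 0 -0.3 -23 255;0 0 -0.3 -30 255;0 0 -0.4 -37 255;0 0 -0.5 -44 255;0 0 -0.6 -51 255;0 0 -0.6 -58 255;0 0 -0.7 -65 255;0 0 -0.8 -72 255;0 0 -0.9 -79 255;0 0 -0.9 -84 255;0 0 -1 -88 255;0 0 -1 -91 255;0 0 -1 -92.3 255;0 0 -1 -92.3 255"}}

```text
time: 29.62
ee_pos: [0.5362, 0.1188, 0.1969]
tcp_rot: [-179.9, -0.0, -119.4]
wrist_force: [3.5, -4.5, 0.5]
opening: 0.0424
grasp_force: 61.2
```

Run:
```python
from h import *
st()
s=camera("side");t=camera("top")
cv2.imwrite("pics/c7.png",np.hstack([cv2.resize(s[170:350,230:430],None,fx=2,fy=3),cv2.resize(t[150:285,180:380],None,fx=2,fy=4)]))
```

```text
29.62 [ 1.89 -1.14] 0.1969 rot [-1.7994e+02 -1.0000e-02 -1.1936e+02] F [ 3.5 -4.5  0.5] M [-0.681 -0.769  0.092] q6 -48.12 open 0.0424 61.242772936820984
```

View pics/c7.png

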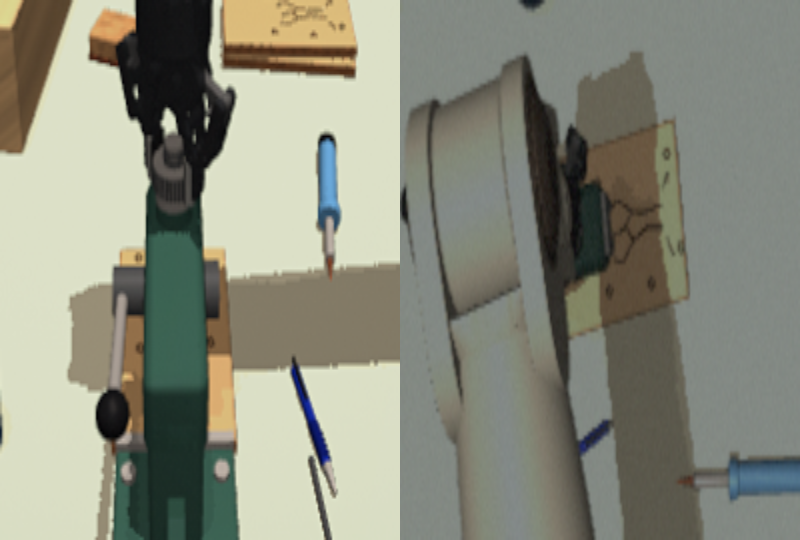

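The nut is gripped at 90.3° off the stop, with the fingers on the knurl (left crop px about (173, 180)). The plaque's near end is now visible (right crop px (677, 120)–(688, 297)). I'll do one numeric check of the plaque.

Run:
```python
from h import *
t=camera("top");u=lambda x,y:((x-400+.5)/2-.5+180,(y+.5)/4-.5+150)
L={k:line(onz("top",edge(t,u(*a),u(*b)),.018)) for k,a,b in [("near",(677,122),(688,296)),("ym",(600,148),(672,122)),("yp",(572,335),(685,300))]}
for k,l in L.items(): print(k,((np.degrees(np.arctan2(*l[1][::-1]))-YAW+45)%90-45).round(2))
a,b=W2P(isect(L["near"],L["ym"])),W2P(isect(L["near"],L["yp"]));print(a,b,(a+b)/2)
```

```text
near -0.3
ym 0.28
yp -0.06
[-153.08117261  -72.45969341] [-152.32937785   70.83892212] [-152.70527523   -0.81038564]
```

```bash
python3 -c "
from workcell import ticket
print(ticket.job_done())"
```

```text
the job is handed in; nothing more can be done
None
```

I handed the job in: the plaque is flush against the stop bar and centred to within about 1 mm, and the nut was bottomed, backed off about 90°, and is still gripped there; the job took about 30 s, and no verdict came back.

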